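# Pack the site-survey tray

## Task

Pack the survey tray for a site visit: set the tape measure, the loupe, the USB stick and the binder clip each in the foam pocket cut for it, lying or standing as they do on the desk, lengthwise along the pocket and fully down on the pocket's floor. The eraser and the white earbud case look much like kit but have no pocket: leave them where they are.

Things in the scene. Friction and masses are not known exactly. Their poses are not given: they have to be found in the camera images.
- tape_measure_centre (a point): yellow pocket tape measure standing upright on its edge, 34 mm thick (x), 62 mm long (y; the hook adds 4 mm), 56 to 60 mm high, about 0.17 kg; point at its centre, half-way up; x is the thickness across which it is gripped, y its length, z up
- loupe_centre (a point): round black loupe, an open cup with a lens, 41 mm in diameter at most and 32 mm high, standing on the desk; point at its centre, half-way up; z up, any yaw is the same
- usb_stick_centre (a point): blue USB stick with a light metal plug, lying flat, 18 mm wide (x), 50 mm long (y), 9 mm high (the plug end, the last 12 mm towards -y, is narrower); point at its centre, half-way up; x across, y along it, z up
- binder_clip_centre (a point): black binder clip standing on its flat back, black body 17 mm wide (x), 30 mm long (y), 14 mm high, thin wire handles above it up to 21 mm; point in the body's centre, 7 mm above its underside; x across the body (grip here), y along it, z up
- eraser_centre (a point): does not belong: eraser in a green card sleeve with a white end, 21 mm wide (x), 44 mm long (y), 12 mm high, lying flat; point at its centre, half-way up; not to be moved
- earbud_case_centre (a point): does not belong: white rounded earbud case standing upright, 26 mm (x) by 58 mm (y) by 41 mm high; point at its centre, half-way up; not to be moved
- tape_block_floor (a point): pocket for the tape measure: the largest rectangle, 46 x 76 mm, 18 mm deep. Point: centre of the pocket's light grey floor, x across, y along the pocket, z up, 7 mm above the desk. One of four fixed dark foam blocks side by side in a grey tray, tops 25 mm high. The blocks (68 mm in x, 92 mm in y) stand 70 mm apart along x in random order; the tray's rim is 19 mm high.
- loupe_block_floor (a point): pocket for the loupe: a round hole of 53 mm diameter, 14 mm deep. Point: centre of the pocket's light grey floor, x across, y along the pocket, z up, 11 mm above the desk. One of four fixed dark foam blocks side by side in a grey tray, tops 25 mm high. Round the work: a chair left of the desk (its back up to 0.26 m above the desk), monitors behind and to the right.
- usb_block_floor (a point): pocket for the USB stick: a long narrow rectangle, 30 x 62 mm, 6 mm deep, with finger scoops at mid-length on both long sides, 32 mm wide, open to the block's edge, 7 mm deeper than the floor. Point: centre of the pocket's light grey floor, x across, y along the pocket, z up, 19 mm above the desk. One of four fixed dark foam blocks side by side in a grey tray, tops 25 mm high.
- clip_block_floor (a point): pocket for the binder clip: the smallest rectangle, 29 x 42 mm, 8 mm deep, with finger scoops at mid-length on both long sides, 30 mm wide, open to the block's edge, 5 mm deeper than the floor. Point: centre of the pocket's light grey floor, x across, y along the pocket, z up, 17 mm above the desk. One of four fixed dark foam blocks side by side in a grey tray, tops 25 mm high.

How it is judged:
By the outcome, as a careful person would: the job done as asked, in the order asked, and still so for the second after the job is handed in, with the robot touching nothing.
It also fails if it takes over 128 s, if anything falls off the work surface, if the arm or the gripper's body presses on something with over 40 N, if the wrist force passes 120 N, or if a joint passes its speed limit or range.

## Robot

A 7-joint arm with a two-finger parallel gripper is mounted at the origin on the work surface; the furniture and walls round the work are solid. World frame = base frame: x ahead of the robot, y to its left, z up, the work surface at z = 0. Lengths are in m, angles in degrees, forces in N, time in s.
With the tool pointing down it reaches from about 0.425 to 0.95 m from the base axis. Payload 4.7 kg.
Tool frame: the origin (TCP) lies on the centre line of the jaws, within the pads' length; the fingertips stand 19 mm ahead of it and the grasp point (between the pads) is the TCP; z points along the fingers, y is the line along which they close (so a half turn about z gives the same grasp; the last joint's range is limited). The gripper opens to 87 mm and grips with 3 to 60 N. Pads are 19 mm wide; open, the fingers measure 117 mm over their backs; the gripper's body (75 mm by 190 mm) begins 51 mm behind the grasp point.
Start: joints at [-71.156, 26.849, -2.785, 87.806, 1.381, 65.374, -4.715], TCP at [0.236, 0.632, 0.242] pointing down, gripper open.
Joint ranges: [-148.3, 148.3], [-19.14, 114.17], [-79.39, 73.82], [5.75, 140.21], [-59.74, 239.74], [12.07, 113.84], [-152.46, 152.46]. Speed limits (degrees/s): [147.25, 147.25, 180, 180, 180, 180, 180].

## Interface

Orientations are given as a 3x3 rotation matrix whose columns are the frame's x, y, z axes.
In Python, from rig import arm, optics, search_frame, cut_out gives the robot as it stands.
- The arm moves only by the tool jog_arm, never from a script. Its argument "steps" is a list of rows, each a list of 2 entries, a list of its own where there are three numbers: the shift along the tool's x, y, z scaled (see below), then the turn about the tool's z scaled (see below). A call has 1 to 20 rows; each row is the pose to reach, as a shift and turn from the pose commanded when the call began, along the tool's axes at that moment; what a row does not reach only later rows make up. The controller multiplies each number of a shift by 8 cm and each number of a turn by 45 degrees. A row lasts 1/12 s, in which the tool goes at most 41.7 mm and 7.16 degrees, less where a joint would pass 70% of its speed; a pose out of reach is approached as far as the arm can. A call with a number of a shift or a turn outside -1 to 1 is refused whole. A call with a gripper value outside its range is refused whole. "fingers" is the opening in per cent of the stroke, from 0 (shut) to 100 (fully open), set as the call begins (left out, the last holds). The fingers move at their own pace and stop on an object; "force" is the grip in N (left out, the last holds). Time passes only in rows, so rows that repeat a pose let the fingers close. It gives the time, the measured TCP pose, the force, the opening and the grip force at its end, in the units of the state.
- arm.read_state(): the state, without advancing time (a new reading comes with each control period).
- optics.grab_frame(name): name is "scene" or "top" or "wrist"; returns a dict with "color" (420x560x3 uint8, blue, green, red), "range_z" (420x560 float32, m along the optical axis (not along the pixel's ray), 0 where there is no reading), "fx", "fy", "cx", "cy" (pixels), "world_to_cam" (4x4, takes a point from world to camera coordinates); the wrist camera has in their place "hand_eye" (4x4, takes a point from camera to tool coordinates, whose origin is the TCP and whose axes are the flange's). Camera axes: x right, y down, z forward; pixel columns grow to the right and rows downward; lengths in m; the calibration is good to about 2 mm. A picture is of the moment at which its call begins: read the wrist's pose just before it.
- arm.hand_in(): hands the job in; it is judged then, once.
Trained networks look in a picture, given as the dict that the camera call returned (one of the last four; its "shot" number tells which), for a name from the list of things; names that differ only in an ending like _2 or _b are one class to them, and where a whole thing is asked for, a point or a joint stands for the part that bears it (a point fixed in the world has none). Each returns a list of dicts, best first, with "conf" (0 to 1); they miss things now and then, are a little off and sometimes report something else, mostly with a low value. They report only what shows in the picture. A call takes as long as a camera call.
- search_frame(picture, target): "centre" ([row, column] in pixels, amid what is visible of it).
- cut_out(picture, target): "pixels" (420x560 bool, what is visible of it) and "centre" ([row, column] in pixels, amid what is visible of it).
The state is a dict: "clock": time; "qpos": joint angles; "dq": joint speeds; "joint_efforts": joint torques, N m; "position": TCP position; "orientation": TCP orientation; "force": force on the tool from outside, world axes, zero at the start; "wrist_torque": the same for the moment, N m; "gripper_width": finger opening in m; "gripper_force": force on a finger pad.
Only numpy, scipy, OpenCV 4.12 (cv2) and the standard library are available. Lean on these libraries where they do the work, as an engineer would, in place of code of your own. Each camera call takes 0.05 s, during which the arm holds its last target. There are 200 camera calls.

## Working session

There is one attempt and no reset: what is moved stays moved. The work goes in short steps, Python scripts to look and compute and a tool call to move; the robot and the scene stay as the last step left them, time stands still between calls to the robot, and variables do not carry over. Pictures are saved under pics/ and viewed, at most 15 in all, crops included, and the job is handed in when it is done.

Besides the shell and the picture viewer there is one more tool, called after "Emit:" by a JSON object that holds its "fn" and its "kwargs", one argument or row to a line. jog_arm: Moves the arm, as the interface text tells. Shifts and turns lie within -1 to 1; 1 stands for 8 cm of shift or 45 degrees of turn. Its arguments: {"type":"object","properties":{"steps":{"type":"array","items":{"type":"array"}},"fingers":{"type":"number"},"force":{"type":"number"}},"required":["steps"]}

```bash
mkdir -p pics; ls; cat > h.py <<'E'
import numpy as np, cv2
from rig import arm, optics, search_frame, cut_out
def cloud(f, T=None):
    z=f["range_z"]; v,u=np.indices(z.shape)
    P=np.stack([(u-f["cx"])/f["fx"]*z,(v-f["cy"])/f["fy"]*z,z,np.ones_like(z)],-1)
    if T is None: T=np.linalg.inv(f["world_to_cam"])
    W=P@np.asarray(T).T; W=W[...,:3]; W[z<=0]=np.nan
    return W
def wrist():
    s=arm.read_state(); f=optics.grab_frame("wrist")
    T=np.eye(4);T[:3,:3]=s["orientation"];T[:3,3]=s["position"]
    return f, cloud(f,T@np.array(f["hand_eye"])), s
E
python3 - <<'E'
from h import *
s=arm.read_state(); print(s)
for n in("top","scene"):
    f=optics.grab_frame(n); W=cloud(f); cv2.imwrite(f"pics/{n}0.png",f["color"])
    for t in "tape_measure_centre loupe_centre usb_stick_centre binder_clip_centre eraser_centre earbud_case_centre tape_block_floor loupe_block_floor usb_block_floor clip_block_floor".split():
        for r in cut_out(f,t)[:2]:
            m=r["pixels"]; p=W[m]; p=p[~np.isnan(p[:,0])]
            rc=cv2.minAreaRect((p[:,:2]*1000).astype(np.float32)) if len(p)>3 else None
            print(n,t,round(r["conf"],2),np.round(r["centre"]),m.sum(),np.round(np.median(p,0),3) if len(p) else None,np.round(np.percentile(p[:,2],[5,95]),3) if len(p) else None,[np.round(a) for a in rc] if rc else None)
E
```

```text
pics
{'clock': 0.0, 'qpos': array([-71.15601954,  26.89689584,  -2.78185963,  87.8736918 ,
         1.38099996,  65.37440664,  -4.71539491]), 'dq': array([ 0.0429109 , -0.10324128, -0.0340901 ,  0.0143224 ,  0.08605092,
        0.0043868 , -0.02264428]), 'joint_efforts': array([-1.82127474e-04, -5.07973266e+01, -8.02849839e-02, -2.36155683e+01,
       -6.11535413e-02,  3.78446910e-02,  1.71218926e-04]), 'position': array([0.23620572, 0.63172491, 0.24050432]), 'orientation': array([[-9.36671778e-01,  3.50207980e-01, -5.93073446e-04],
       [ 3.50208470e-01,  9.36669950e-01, -1.85250433e-03],
       [-9.32477243e-05, -1.94288787e-03, -9.99998108e-01]]), 'force': array([-0.00621347,  0.20933967,  0.37170084]), 'wrist_torque': array([-0.01237327, -0.00789834,  0.01251598]), 'gripper_force': 0.0, 'gripper_width': 0.08705306543311755}
top tape_measure_centre 0.76 [250. 302.] 657 [ 0.425 -0.038  0.053] [0.015 0.059] [array([428., -40.]), array([65., 41.]), np.float64(67.0)]
top loupe_centre 0.7 [245. 257.] 344 [0.433 0.048 0.027] [0.009 0.032] [array([433.,  47.]), array([38., 39.]), np.fl
[... 2353 characters left out ...]
72.0)]
scene tape_block_floor 0.72 [229. 224.] 1157 [0.582 0.108 0.021] [0.007 0.027] [array([577., 116.]), array([73., 96.]), np.float64(88.0)]
scene tape_block_floor 0.69 [218. 353.] 198 [ 0.428 -0.11   0.012] [0.001 0.014] [array([ 433., -121.]), array([30., 59.]), np.float64(50.0)]
scene loupe_block_floor 0.79 [211. 252.] 920 [0.58  0.041 0.025] [0.012 0.027] [array([575.,  45.]), array([70., 96.]), np.float64(89.0)]
scene usb_block_floor 0.61 [204. 277.] 805 [ 0.575 -0.026  0.024] [0.013 0.027] [array([571., -27.]), array([74., 96.]), np.float64(88.0)]
scene clip_block_floor 0.73 [244. 193.] 1350 [0.583 0.189 0.024] [0.013 0.027] [array([578., 185.]), array([99., 74.]), np.float64(1.0)]
```

```bash
python3 - <<'E'
import cv2
a=cv2.imread("pics/top0.png")[120:290,130:390]
cv2.imwrite("pics/a.png",cv2.resize(a,None,fx=3,fy=3,interpolation=cv2.INTER_CUBIC))
E
```

```text
(no output)
```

View pics/a.png

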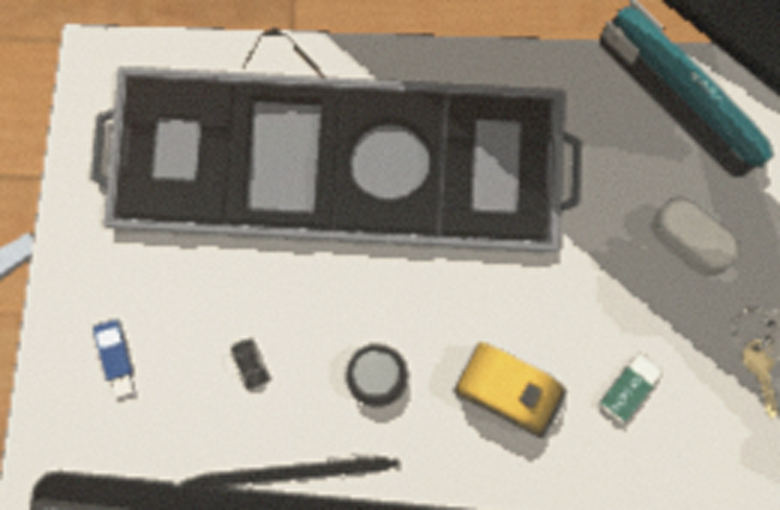

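View pics/scene0.png

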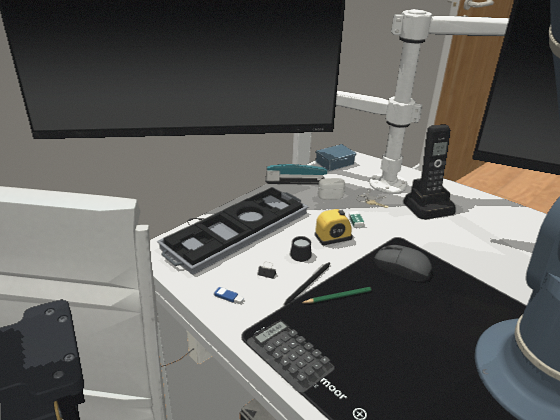

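```bash
python3 - <<'E'
from h import *
g=np.zeros((10,14))
for n in("top","scene"):
    W=cloud(optics.grab_frame(n)).reshape(-1,3); W=W[~np.isnan(W[:,0])]
    i=((W[:,0]-0)/.1).astype(int); j=np.floor((W[:,1]+.5)/.1).astype(int)
    k=(W[:,0]>0)&(i<10)&(j>=0)&(j<14)&(W[:,2]>.0)&(W[:,2]<.8)
    np.maximum.at(g,(i[k],j[k]),W[k,2])
print("rows x 0.., cols y -0.5..");print(np.round(g,2))
E
```

```text
rows x 0.., cols y -0.5..
[[0.   0.   0.   0.01 0.07 0.41 0.5  0.   0.   0.   0.   0.   0.   0.  ]
 [0.   0.   0.35 0.01 0.01 0.01 0.5  0.01 0.   0.   0.34 0.   0.   0.  ]
 [0.   0.01 0.49 0.01 0.04 0.01 0.01 0.02 0.   0.   0.34 0.   0.   0.  ]
 [0.37 0.37 0.18 0.01 0.04 0.01 0.01 0.02 0.   0.   0.   0.   0.   0.  ]
 [0.   0.38 0.38 0.02 0.06 0.03 0.02 0.01 0.25 0.25 0.   0.   0.   0.  ]
 [0.   0.2  0.5  0.5  0.03 0.03 0.03 0.03 0.25 0.25 0.13 0.   0.   0.  ]
 [0.   0.03 0.49 0.5  0.45 0.03 0.03 0.03 0.   0.12 0.12 0.   0.   0.  ]
 [0.   0.   0.   0.   0.4  0.39 0.   0.   0.   0.   0.   0.   0.   0.  ]
 [0.   0.   0.   0.   0.   0.39 0.39 0.   0.   0.   0.   0.   0.   0.  ]
 [0.   0.   0.   0.   0.   0.   0.39 0.39 0.   0.   0.   0.   0.   0.  ]]
```

Emit:
{"fn": "jog_arm", "kwargs": {
  "steps": [
    [[-0.9,-1,-0.4],0],
    [[-0.9,-1,-0.4],0],
    [[-0.9,-1,-0.4],0],
    [[-0.9,-1,-0.4],0],
    [[-0.9,-1,-0.4],0]
  ]
}}

```text
clock: 1.62
position: [0.2772, 0.5311, 0.2748]
orientation: [[-0.936, 0.353, 0.001], [0.353, 0.936, 0.002], [-0.0, 0.002, -1.0]]
force: [0.0, 0.6, 0.4]
gripper_width: 0.0872
gripper_force: 0.0
```

```bash
python3 - <<'E'
from h import *
s=arm.read_state(); print(s["clock"],np.round(s["qpos"]),s["position"],s["orientation"][:,0])
E
```

```text
1.6167 [-65.  18.  -2.  96.   1.  65.   2.] [0.27722448 0.53112279 0.27479707] [-9.35516170e-01  3.53283631e-01 -4.13759068e-04]
```

```bash
cat >> h.py <<'E'
def plan(*wps, start=None):
    """wps: (x,y,z,psi) psi=azimuth of tool y in deg; prints calls"""
    s=arm.read_state(); p=s["position"]; y=s["orientation"][:,1]; psi=np.degrees(np.arctan2(y[1],y[0]))
    if start: p,psi=np.array(start[:3]),start[3]
    print("from",np.round(p,4),round(psi,2),"clock",round(s["clock"],1),"q7",round(s["qpos"][6]))
    for w in wps:
        d=np.array(w[:3])-p; dpsi=w[3]-psi
        n=1
        while True:
            q,a,out=p.copy(),psi,[]
            for k in range(n):
                c,sn=np.cos(np.radians(a)),np.sin(np.radians(a))
                st=d/n; L=np.array([sn*st[0]-c*st[1], c*st[0]+sn*st[1], -st[2]])/.08
                out.append((np.round(L,3).tolist(),round(-dpsi/n/45,3),int(np.ceil(max(np.linalg.norm(st)/.0417,abs(dpsi/n)/7.16)-.02))))
                a+=dpsi/n
            if max(max(map(abs,o[0]+[o[1]])) for o in out)<=1: break
            n+=1
        for o in out: print(w,*o)
        p,psi=np.array(w[:3]),w[3]
E
python3 - <<'E'
from h import *
plan((.40,.02,.25,69.3),(.40,.0,.25,-23),start=(.2756,.5315,.2725,69.3))
W=cloud(optics.grab_frame("top"));V=cloud(optics.grab_frame("scene"))
P=np.vstack([W.reshape(-1,3),V.reshape(-1,3)]);P=P[(P[:,2]>.1)&(P[:,0]>.5)&(P[:,0]<.9)&(abs(P[:,1])<.3)]
for y in np.arange(-.3,.3,.05):
    k=P[(P[:,1]>=y)&(P[:,1]<y+.05)]
    if len(k): print(round(y,2),"xmin",k[:,0].min().round(3),"z",k[:,2].min().round(2),k[:,2].max().round(2))
E
```

```text
from [0.2756 0.5315 0.2725] 69.3 clock 1.6 q7 2
(0.4, 0.02, 0.25, 69.3) [0.619, -0.905, 0.047] -0.0 3
(0.4, 0.02, 0.25, 69.3) [0.619, -0.905, 0.047] -0.0 3
(0.4, 0.02, 0.25, 69.3) [0.619, -0.905, 0.047] -0.0 3
(0.4, 0.02, 0.25, 69.3) [0.619, -0.905, 0.047] -0.0 3
(0.4, 0.02, 0.25, 69.3) [0.619, -0.905, 0.047] -0.0 3
(0.4, 0.02, 0.25, 69.3) [0.619, -0.905, 0.047] -0.0 3
(0.4, 0.0, 0.25, -23) [0.029, -0.078, -0.0] 0.684 5
(0.4, 0.0, 0.25, -23) [0.065, -0.052, -0.0] 0.684 5
(0.4, 0.0, 0.25, -23) [0.083, -0.011, -0.0] 0.684 5
-0.3 xmin 0.5 z 0.16 0.37
-0.25 xmin 0.567 z 0.12 0.51
-0.2 xmin 0.578 z 0.12 0.51
-0.15 xmin 0.618 z 0.12 0.5
-0.1 xmin 0.659 z 0.12 0.45
-0.05 xmin 0.701 z 0.12 0.39
-0.0 xmin 0.743 z 0.12 0.39
0.05 xmin 0.783 z 0.12 0.39
0.1 xmin 0.823 z 0.12 0.39
0.15 xmin 0.866 z 0.12 0.39
```

```bash
sed -i 's/L=np.array(\[sn\*st\[0\]-c\*st\[1\]/L=np.array([-sn*st[0]+c*st[1]/' h.py
```

Emit:
{"fn": "jog_arm", "kwargs": {
  "steps": [
    [[-0.62,-0.905,0.04],0],
    [[-0.62,-0.905,0.04],0],
    [[-0.62,-0.905,0.04],0]
  ]
}}

```text
clock: 1.97
position: [0.2986, 0.4411, 0.269]
orientation: [[-0.935, 0.355, -0.0], [0.355, 0.935, -0.006], [-0.002, -0.006, -1.0]]
force: [-0.0, -0.2, 0.1]
gripper_width: 0.0872
gripper_force: 0.0
```

Emit:
{"fn": "jog_arm", "kwargs": {
  "steps": [
    [[-0.62,-0.905,0.04],0],
    [[-0.62,-0.905,0.04],0],
    [[-0.62,-0.905,0.04],0]
  ]
}}

```text
clock: 2.22
position: [0.3195, 0.3559, 0.2662]
orientation: [[-0.935, 0.356, -0.001], [0.356, 0.935, -0.005], [-0.001, -0.005, -1.0]]
force: [-0.4, 0.7, 0.0]
gripper_width: 0.0868
gripper_force: 0.0
```

Emit:
{"fn": "jog_arm", "kwargs": {
  "steps": [
    [[-0.62,-0.905,0.04],0],
    [[-0.62,-0.905,0.04],0],
    [[-0.62,-0.905,0.04],0]
  ]
}}

```text
clock: 2.47
position: [0.3403, 0.271, 0.2632]
orientation: [[-0.934, 0.356, -0.001], [0.356, 0.934, -0.004], [-0.001, -0.004, -1.0]]
force: [-1.2, -0.3, -0.3]
gripper_width: 0.0872
gripper_force: 0.0
```

Emit:
{"fn": "jog_arm", "kwargs": {
  "steps": [
    [[-0.62,-0.905,0.04],0],
    [[-0.62,-0.905,0.04],0],
    [[-0.62,-0.905,0.04],0]
  ]
}}

```text
clock: 2.72
position: [0.3613, 0.1861, 0.2603]
orientation: [[-0.934, 0.357, -0.001], [0.357, 0.934, -0.003], [-0.0, -0.003, -1.0]]
force: [0.9, -1.1, 0.3]
gripper_width: 0.0869
gripper_force: 0.0
```

Emit:
{"fn": "jog_arm", "kwargs": {
  "steps": [
    [[-0.62,-0.905,0.04],0],
    [[-0.62,-0.905,0.04],0],
    [[-0.62,-0.905,0.04],0]
  ]
}}

```text
clock: 2.97
position: [0.3825, 0.1012, 0.2573]
orientation: [[-0.934, 0.358, -0.0], [0.358, 0.934, -0.002], [-0.001, -0.002, -1.0]]
force: [-0.5, -0.4, 0.2]
gripper_width: 0.087
gripper_force: 0.0
```

Emit:
{"fn": "jog_arm", "kwargs": {
  "steps": [
    [[-0.62,-0.7,0.04],0],
    [[-0.62,-0.7,0.04],0],
    [[-0.62,-0.7,0.04],0.7],
    [[-0.62,-0.7,0.04],0.7],
    [[-0.62,-0.7,0.04],0.7],
    [[-0.62,-0.7,0.04],0.7],
    [[-0.62,-0.7,0.04],0.7]
  ]
}}

```text
clock: 3.55
position: [0.4087, 0.0377, 0.2542]
orientation: [[-0.612, 0.79, -0.0], [0.79, 0.612, -0.0], [-0.0, -0.0, -1.0]]
force: [-0.2, -0.4, 0.6]
gripper_width: 0.0868
gripper_force: 0.0
```

```bash
python3 - <<'E'
from h import *
f,W,s=wrist(); cv2.imwrite("pics/w1.png",f["color"])
print(np.round(f["hand_eye"],3), f["fx"])
plan((.40,-.03,.25,-23))
h,w=W.shape[:2]
print([np.round(W[r,c],3) for r,c in((5,5),(5,w-5),(h-5,5),(h-5,w-5),(h//2,w//2))])
E
```

```text
[[ 0.    -0.971 -0.24   0.065]
 [ 1.     0.    -0.     0.   ]
 [ 0.    -0.24   0.971 -0.144]
 [ 0.     0.     0.     1.   ]] 316.7420796905489
from [0.4087 0.0377 0.2542] 37.82 clock 3.6 q7 27
(0.4, -0.03, 0.25, -23) [-0.301, -0.302, 0.026] 0.676 5
(0.4, -0.03, 0.25, -23) [-0.413, -0.108, 0.026] 0.676 5
[array([0.067, 0.017, 0.028]), array([ 0.614,  0.545, -0.21 ]), array([nan, nan, nan]), array([0.472, 0.076, 0.329]), array([0.432, 0.013, 0.   ])]
```

View pics/w1.png

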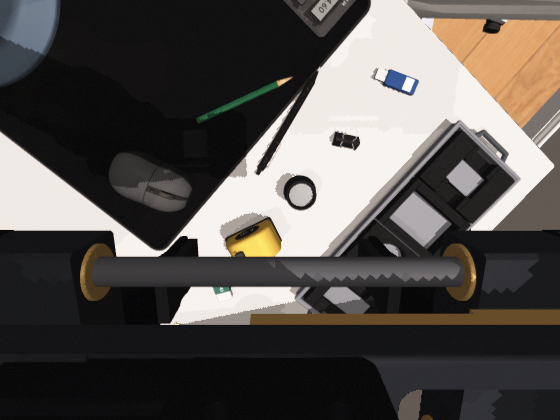

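```bash
cat >> h.py <<'E'
def meas(f,W,t,zlo,zhi):
    for r in cut_out(f,t)[:1]:
        m=cv2.dilate(r["pixels"].astype(np.uint8),np.ones((5,5)))>0
        p=W[m]; p=p[(p[:,2]>zlo)&(p[:,2]<zhi)]
        if len(p)<5: print(t,"few"); continue
        (cx,cy),(a,b),an=cv2.minAreaRect((p[:,:2]*1000).astype(np.float32))
        L=an if a>b else an+90
        mid=(np.percentile(p[:,:2],2,axis=0)+np.percentile(p[:,:2],98,axis=0))/2*1000
        print(t,"conf",round(r["conf"],2),"rect ctr",round(cx,1),round(cy,1),"size",round(a,1),round(b,1),"long az",round(L,1),"mid",np.round(mid,1),"z",np.round(np.percentile(p[:,2],[5,50,95]),4),len(p))
T=[("tape_measure_centre",.03,.07),("loupe_centre",.015,.04),("usb_stick_centre",.004,.015),("binder_clip_centre",.006,.025),
   ("tape_block_floor",.0,.012),("loupe_block_floor",.005,.016),("usb_block_floor",.015,.0215),("clip_block_floor",.013,.0205)]
E
python3 - <<'E'
from h import *
f,W,s=wrist(); print("WRIST")
for a in T: meas(f,W,*a)
f=optics.grab_frame("scene");W=cloud(f);print("SCENE")
for a in T[4:]: meas(f,W,*a)
E
```

```text
WRIST
tape_measure_centre few
loupe_centre conf 0.69 rect ctr 434.6 47.9 size 35.3 36.6 long az 129.1 mid [434.4  49.2] z [0.0197 0.0279 0.0328] 796
usb_stick_centre conf 0.61 rect ctr 441.2 218.0 size 49.4 18.2 long az 18.6 mid [441.3 218.8] z [0.0063 0.0088 0.0104] 692
binder_clip_centre conf 0.55 rect ctr 440.4 131.0 size 30.2 17.1 long az 26.9 mid [440.1 130.6] z [0.0068 0.0129 0.0213] 284
tape_block_floor conf 0.8 rect ctr 574.4 114.5 size 84.8 75.4 long az 0.1 mid [581.  107.7] z [0.0061 0.0081 0.0096] 2025
loupe_block_floor conf 0.67 rect ctr 555.1 67.4 size 106.1 54.6 long az 36.3 mid [559.9  49.4] z [0.0102 0.0125 0.0156] 203
usb_block_floor conf 0.25 rect ctr 578.0 115.1 size 74.2 109.8 long az 180.0 mid [576.5 117.1] z [0.0156 0.0189 0.0211] 508
clip_block_floor conf 0.8 rect ctr 579.2 184.5 size 77.4 107.5 long az 178.4 mid [579.4 186.1] z [0.0133 0.0181 0.02  ] 1781
SCENE
tape_block_floor conf 0.78 rect ctr 615.9 104.9 size 70.4 117.6 long az 156.7 mid [610.1 103.5] z [0.0009 0.0079 0.0107] 411
loupe_block_floor conf 0.91 rect ctr 558.8 33.4 size 70.3 88.2 long az 163.3 mid [566.7  24.7] z [0.0108 0.0127 0.0154] 239
usb_block_floor conf 0.95 rect ctr 572.2 -31.5 size 93.9 109.3 long az 177.2 mid [562.4 -29.1] z [0.0161 0.0195 0.0211] 390
clip_block_floor conf 0.91 rect ctr 578.7 186.9 size 80.5 110.4 long az 178.8 mid [572.4 186.9] z [0.0135 0.0181 0.0201] 594
```

Emit:
{"fn": "jog_arm", "kwargs": {
  "steps": [
    [[-0.3,-0.3,0.0],0.68],
    [[-0.3,-0.3,0.0],0.68],
    [[-0.3,-0.3,0.0],0.68],
    [[-0.3,-0.3,0.0],0.68],
    [[-0.3,-0.3,0.0],0.68]
  ]
}}

```text
clock: 4.72
position: [0.404, 0.0025, 0.2544]
orientation: [[-0.124, 0.992, 0.0], [0.992, 0.124, 0.0], [0.0, 0.0, -1.0]]
force: [-0.4, -0.7, -0.3]
gripper_width: 0.0869
gripper_force: 0.0
```

Emit:
{"fn": "jog_arm", "kwargs": {
  "steps": [
    [[-0.6,-0.1,0.0],0.68],
    [[-0.6,-0.1,0.0],0.68],
    [[-0.6,-0.1,0.0],0.68],
    [[-0.6,-0.1,0.0],0.68],
    [[-0.6,-0.1,0.0],0.68],
    [[-0.6,-0.1,0.0],0.68],
    [[-0.6,-0.1,0.0],0.68]
  ]
}}

```text
clock: 5.3
position: [0.4022, -0.046, 0.2543]
orientation: [[0.393, 0.92, 0.0], [0.92, -0.393, 0.0], [0.0, -0.0, -1.0]]
force: [0.4, -0.0, -0.0]
gripper_width: 0.087
gripper_force: 0.0
```

```bash
python3 - <<'E'
from h import *
f,W,s=wrist(); cv2.imwrite("pics/w2.png",f["color"]); print(s["position"],s["orientation"][:2,1])
for a in T: meas(f,W,*a)
E
```

```text
[ 0.40224471 -0.04598706  0.25433005] [ 0.9195613  -0.39294657]
tape_measure_centre conf 0.74 rect ctr 426.9 -35.9 size 60.2 35.5 long az 63.5 mid [428.  -34.6] z [0.0413 0.0555 0.0595] 1634
loupe_centre conf 0.79 rect ctr 435.0 47.4 size 35.9 35.7 long az 67.6 mid [434.9  47.5] z [0.024  0.0279 0.0327] 925
binder_clip_centre conf 0.95 rect ctr 440.5 130.4 size 29.9 15.7 long az 24.8 mid [440.6 130.4] z [0.0064 0.0128 0.0207] 341
tape_block_floor conf 0.58 rect ctr 576.9 100.0 size 39.8 94.2 long az 179.2 mid [559.8 103.8] z [0.0066 0.0082 0.0099] 562
loupe_block_floor conf 0.85 rect ctr 575.7 44.1 size 73.2 94.9 long az 178.7 mid [564.6  44. ] z [0.0108 0.0124 0.0143] 1981
usb_block_floor conf 0.76 rect ctr 572.7 -28.2 size 73.3 103.1 long az 179.0 mid [572.9 -30.4] z [0.0172 0.0198 0.0211] 1925
```

View pics/w2.png

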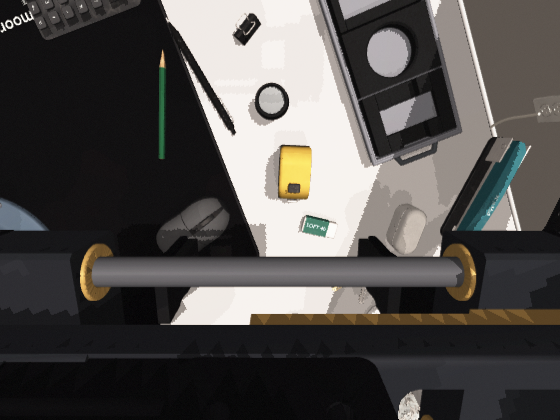

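```bash
python3 - <<'E'
from h import *
def tray(W,n):
    p=W.reshape(-1,3); p=p[(p[:,2]>.0225)&(p[:,2]<.030)&(p[:,0]>.5)&(p[:,0]<.65)&(p[:,1]>-.08)&(p[:,1]<.235)]
    print(n,len(p),cv2.minAreaRect((p[:,:2]*1000).astype(np.float32)))
f=optics.grab_frame("top");W=cloud(f);tray(W,"top")
tray(cloud(optics.grab_frame("scene")),"scene")
g=f["color"].min(-1).astype(float)
# lit floor pixels in top image inside each pocket
sel=(g>95)&(W[...,2]<.0225)&(W[...,2]>.004)&(W[...,0]>.53)&(W[...,0]<.62)&(W[...,1]>-.06)&(W[...,1]<.22)
n,l,st,c=cv2.connectedComponentsWithStats(sel.astype(np.uint8))
for i in range(1,n):
    if st[i,4]>60:
        q=W[l==i]; print(st[i,4],cv2.minAreaRect((q[:,:2]*1000).astype(np.float32)),np.round(q[:,:2].mean(0)*1000,1),np.median(q[:,2]).round(4))
print(np.linalg.inv(f["world_to_cam"])[:3,3])
plan((.427,-.0365,.13,-24),(.427,-.0365,.042,-24))
E
```

```text
top 3150 ((574.49755859375, 78.23450469970703), (292.83856201171875, 100.5495834350586), 86.93804931640625)
scene 2455 ((576.2305297851562, 78.99183654785156), (281.1213684082031, 96.45814514160156), 88.65469360351562)
737 ((575.7772216796875, 114.2761459350586), (44.29881286621094, 74.20883178710938), 88.21627807617188) [576.9 114. ] 0.0072
283 ((578.4198608398438, 184.47283935546875), (30.573978424072266, 39.809261322021484), 88.50274658203125) [578.5 183.8] 0.017
368 ((571.95166015625, -24.89719009399414), (27.31488609313965, 58.18029022216797), 87.78157043457031) [572.1 -24.7] 0.0193
478 ((574.2230834960938, 43.37565231323242), (49.499412536621094, 46.686832427978516), 62.21869659423828) [574.3  43.6] 0.0115
[0.36458485 0.01574382 0.90474612]
from [ 0.4023 -0.0459  0.2543] -23.19 clock 5.8 q7 -23
(0.427, -0.0365, 0.13, -24) [0.115, 0.119, 0.777] 0.009 2
(0.427, -0.0365, 0.13, -24) [0.116, 0.118, 0.777] 0.009 2
(0.427, -0.0365, 0.042, -24) [0.0, 0.0, 0.55] 0.0 2
(0.427, -0.0365, 0.042, -24) [0.0, 0.0, 0.55] 0.0 2
```

Emit:
{"fn": "jog_arm", "kwargs": {
  "steps": [
    [[0.22,0.24,0.5],0.02],
    [[0.22,0.24,1],0.02],
    [[0.22,0.24,1],0.02],
    [[0.22,0.24,1],0.02],
    [[0.22,0.24,1],0.02]
  ]
}}

```text
clock: 6.27
position: [0.4272, -0.0376, 0.1751]
orientation: [[0.409, 0.913, 0.0], [0.913, -0.409, -0.0], [0.0, 0.0, -1.0]]
force: [0.3, -0.7, 0.6]
gripper_width: 0.0871
gripper_force: 0.0
```

```bash
python3 - <<'E'
from h import *
f,W,s=wrist(); cv2.imwrite("pics/w3.png",f["color"]);meas(f,W,*T[0])
plan((.427,-.0365,.042,-24))
E
```

```text
tape_measure_centre conf 0.59 rect ctr 427.3 -35.2 size 58.8 35.6 long az 64.2 mid [429.3 -32.8] z [0.0427 0.0556 0.0597] 2487
from [ 0.4279 -0.0375  0.1761] -24.13 clock 6.4 q7 -19
(0.427, -0.0365, 0.042, -24) [0.003, -0.008, 0.838] -0.001 2
(0.427, -0.0365, 0.042, -24) [0.003, -0.008, 0.838] -0.001 2
```

View pics/w3.png

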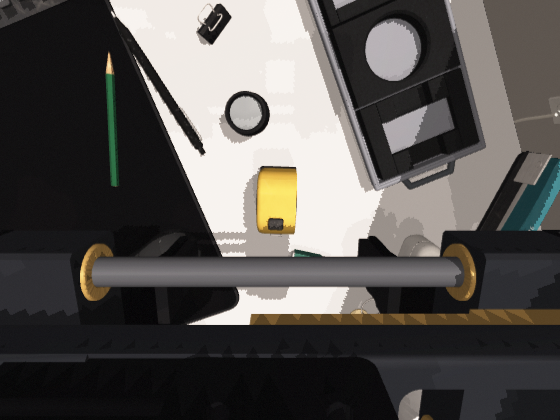

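Emit:
{"fn": "jog_arm", "kwargs": {
  "steps": [
    [[0.02,0,0.4],-0.02],
    [[0.02,0,0.8],-0.02],
    [[0.02,0,0.84],-0.02]
  ]
}}

```text
clock: 6.62
position: [0.4255, -0.0356, 0.1053]
orientation: [[0.394, 0.919, -0.005], [0.919, -0.394, -0.0], [-0.002, -0.004, -1.0]]
force: [-1.0, -0.1, 0.5]
gripper_width: 0.0868
gripper_force: 0.0
```

Emit:
{"fn": "jog_arm", "kwargs": {
  "steps": [
    [[0,0,0.3],0],
    [[0,0,0.6],0],
    [[0,0,0.82],0],
    [[0,0,0.82],0],
    [[0,0,0.82],0]
  ]
}}

```text
clock: 7.03
position: [0.4283, -0.0359, 0.0428]
orientation: [[0.394, 0.919, 0.001], [0.919, -0.394, 0.001], [0.001, 0.001, -1.0]]
force: [0.6, -0.0, 0.2]
gripper_width: 0.0865
gripper_force: 0.0
```

Emit:
{"fn": "jog_arm", "kwargs": {
  "steps": [
    [[0,0,0],0],
    [[0,0,0],0],
    [[0,0,0],0],
    [[0,0,0],0],
    [[0,0,0],0],
    [[0,0,0],0],
    [[0,0,0],0],
    [[0,0,0],0]
  ],
  "fingers": 20,
  "force": 20
}}

```text
clock: 7.7
position: [0.4275, -0.0358, 0.0415]
orientation: [[0.394, 0.919, -0.0], [0.919, -0.394, 0.0], [0.0, -0.0, -1.0]]
force: [-0.4, -0.9, 0.3]
gripper_width: 0.0422
gripper_force: 0.0
```

Emit:
{"fn": "jog_arm", "kwargs": {
  "steps": [
    [[0,0,0],0],
    [[0,0,0],0],
    [[0,0,0],0],
    [[0,0,0],0],
    [[0,0,0],0]
  ],
  "fingers": 20,
  "force": 25
}}

```text
clock: 8.12
position: [0.4273, -0.0359, 0.0414]
orientation: [[0.394, 0.919, -0.0], [0.919, -0.394, 0.0], [-0.0, -0.0, -1.0]]
force: [-0.7, 0.8, 0.6]
gripper_width: 0.0341
gripper_force: 24.6
```

```bash
python3 - <<'E'
from h import *
plan((.427,-.0365,.1,-24),(.576,.1144,.11,-91.7),(.576,.1144,.0495,-91.7))
E
```

```text
from [ 0.4273 -0.0359  0.0414] -23.2 clock 8.1 q7 -6
(0.427, -0.0365, 0.1, -24) [-0.009, -0.001, -0.732] 0.018 2
(0.576, 0.1144, 0.11, -91.7) [0.827, 0.311, -0.042] 0.501 4
(0.576, 0.1144, 0.11, -91.7) [0.883, -0.03, -0.042] 0.501 4
(0.576, 0.1144, 0.11, -91.7) [0.804, -0.366, -0.042] 0.501 4
(0.576, 0.1144, 0.0495, -91.7) [0.0, -0.0, 0.756] -0.0 2
```

Emit:
{"fn": "jog_arm", "kwargs": {
  "steps": [
    [[0,0,-0.3],0],
    [[0,0,-0.7],0.0],
    [[0,0,-0.9],0]
  ]
}}

```text
clock: 8.37
position: [0.4282, -0.0362, 0.1153]
orientation: [[0.395, 0.919, 0.002], [0.919, -0.395, -0.0], [0.001, 0.002, -1.0]]
force: [1.6, 0.5, -2.8]
gripper_width: 0.0343
gripper_force: 24.6
```

Emit:
{"fn": "jog_arm", "kwargs": {
  "steps": [
    [[0.21,0.08,0],0.13],
    [[0.42,0.16,0],0.26],
    [[0.63,0.24,0],0.39],
    [[0.83,0.31,0],0.5]
  ]
}}

```text
clock: 8.7
position: [0.4768, 0.0162, 0.1134]
orientation: [[0.719, 0.695, -0.0], [0.695, -0.719, 0.0], [0.0, -0.0, -1.0]]
force: [0.2, 0.1, -1.6]
gripper_width: 0.034
gripper_force: 24.6
```

Emit:
{"fn": "jog_arm", "kwargs": {
  "steps": [
    [[0.22,0,0],0.13],
    [[0.44,0,0],0.26],
    [[0.66,0,0],0.39],
    [[0.88,-0.03,0],0.5]
  ]
}}

```text
clock: 9.03
position: [0.5255, 0.0667, 0.1131]
orientation: [[0.93, 0.367, -0.001], [0.367, -0.93, -0.001], [-0.001, 0.0, -1.0]]
force: [0.9, 0.6, -1.6]
gripper_width: 0.0343
gripper_force: 24.6
```

Emit:
{"fn": "jog_arm", "kwargs": {
  "steps": [
    [[0.2,-0.1,0],0.13],
    [[0.4,-0.2,0],0.26],
    [[0.6,-0.3,0],0.39],
    [[0.8,-0.37,0],0.5],
    [[0.8,-0.37,0],0.5],
    [[0.8,-0.37,0],0.5],
    [[0.8,-0.37,0],0.5]
  ]
}}

```text
clock: 9.62
position: [0.5725, 0.1169, 0.1129]
orientation: [[1.0, -0.012, -0.002], [-0.012, -1.0, -0.001], [-0.002, 0.001, -1.0]]
force: [-0.6, -0.7, -2.2]
gripper_width: 0.0343
gripper_force: 24.6
```

```bash
python3 - <<'E'
from h import *
f,W,s=wrist(); cv2.imwrite("pics/w4.png",f["color"]);print(s["gripper_width"],s["force"])
plan((.576,.1144,.0495,-91.7))
E
```

```text
0.03426682567510752 [-0.59921661 -0.67989257 -2.15936274]
from [0.5726 0.1166 0.1131] -90.72 clock 9.7 q7 -83
(0.576, 0.1144, 0.0495, -91.7) [0.043, 0.027, 0.795] 0.022 2
```

View pics/w4.png

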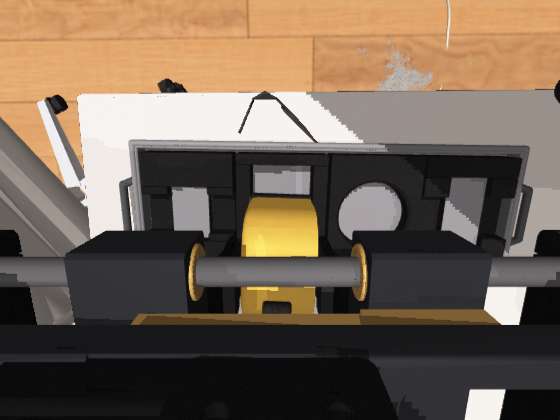

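Emit:
{"fn": "jog_arm", "kwargs": {
  "steps": [
    [[0.043,0.03,0.2],0.025],
    [[0.043,0.03,0.5],0.025],
    [[0.043,0.03,0.72],0.025],
    [[0.043,0.03,0.77],0.025],
    [[0.043,0.03,0.8],0.025],
    [[0.043,0.03,0.82],0.025]
  ]
}}

```text
clock: 10.17
position: [0.5772, 0.1145, 0.0484]
orientation: [[0.999, -0.033, 0.0], [-0.033, -0.999, 0.0], [0.0, -0.0, -1.0]]
force: [-2.1, 0.7, 5.7]
gripper_width: 0.0342
gripper_force: 24.6
```

```bash
python3 - <<'E'
from h import *
s=arm.read_state(); print(s["gripper_width"],s["force"],s["position"])
f=optics.grab_frame("top");cv2.imwrite("pics/t1.png",cv2.resize(f["color"][120:290,130:390],None,fx=3,fy=3))
plan((.576,.1144,.0485,-91.7))
E
```

```text
0.03422065262484556 [-2.07776593  0.67995396  5.70265861] [0.57715088 0.11451543 0.04844325]
from [0.5773 0.1146 0.0487] -91.86 clock 10.2 q7 -80
(0.576, 0.1144, 0.0485, -91.7) [-0.017, 0.003, 0.003] -0.004 1
```

Emit:
{"fn": "jog_arm", "kwargs": {
  "steps": [
    [[0,0,0],0],
    [[0,0,0],0],
    [[0,0,0],0],
    [[0,0,0],0],
    [[0,0,0],0]
  ],
  "fingers": 72
}}

```text
clock: 10.63
position: [0.5773, 0.1153, 0.0484]
orientation: [[0.999, -0.032, 0.001], [-0.032, -0.999, 0.0], [0.001, -0.0, -1.0]]
force: [1.6, 0.5, -0.1]
gripper_width: 0.0582
gripper_force: 0.0
```

Emit:
{"fn": "jog_arm", "kwargs": {
  "steps": [
    [[0,0,-0.2],0],
    [[0,0,-0.6],0],
    [[0,0,-1],0],
    [[0,0,-1],0]
  ]
}}

```text
clock: 10.97
position: [0.581, 0.1149, 0.1336]
orientation: [[0.999, -0.032, 0.01], [-0.032, -0.999, 0.003], [0.01, -0.003, -1.0]]
force: [1.9, -0.3, 0.5]
gripper_width: 0.0624
gripper_force: 0.0
```

```bash
python3 - <<'E'
from h import *
f,W,s=wrist(); cv2.imwrite("pics/w5.png",f["color"])
f=optics.grab_frame("scene");W=cloud(f);meas(f,W,*T[0])
plan((.4348,.0476,.128,-91.7),(.4348,.0476,.037,-91.7))
E
```

```text
tape_measure_centre few
from [0.5767 0.1154 0.1279] -91.81 clock 11.1 q7 -84
(0.4348, 0.0476, 0.128, -91.7) [-0.873, 0.451, -0.0] -0.001 2
(0.4348, 0.0476, 0.128, -91.7) [-0.874, 0.451, -0.0] -0.001 2
(0.4348, 0.0476, 0.037, -91.7) [0.0, -0.0, 0.569] -0.0 2
(0.4348, 0.0476, 0.037, -91.7) [0.0, -0.0, 0.569] -0.0 2
```

View pics/w5.png

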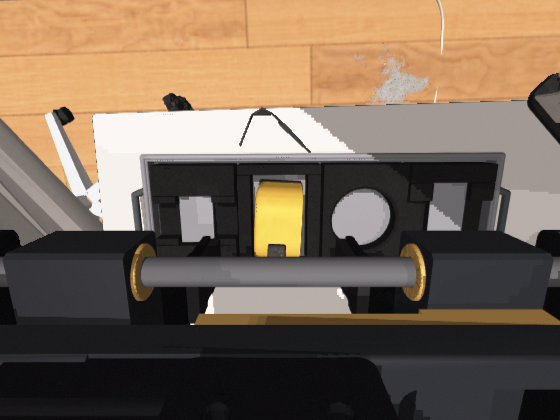

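Emit:
{"fn": "jog_arm", "kwargs": {
  "steps": [
    [[-0.43,0.22,0],0],
    [[-0.8,0.4,0],0],
    [[-0.88,0.45,0],0]
  ]
}}

```text
clock: 11.37
position: [0.499, 0.0788, 0.1256]
orientation: [[0.999, -0.035, -0.009], [-0.035, -0.999, -0.001], [-0.009, 0.001, -1.0]]
force: [-0.1, -0.4, 0.3]
gripper_width: 0.0629
gripper_force: 0.0
```

Emit:
{"fn": "jog_arm", "kwargs": {
  "steps": [
    [[-0.43,0.22,0],0],
    [[-0.8,0.4,0],0],
    [[-0.87,0.45,0],0],
    [[-0.87,0.45,0],0],
    [[-0.87,0.45,0],0],
    [[-0.87,0.45,0],0]
  ]
}}

```text
clock: 11.87
position: [0.4362, 0.0483, 0.1279]
orientation: [[1.0, -0.031, 0.001], [-0.031, -1.0, -0.0], [0.001, 0.0, -1.0]]
force: [0.1, -0.6, -0.2]
gripper_width: 0.0628
gripper_force: 0.0
```

```bash
python3 - <<'E'
from h import *
f,W,s=wrist(); meas(f,W,*T[1])
f=optics.grab_frame("scene");W=cloud(f);meas(f,W,*T[1])
plan((.4348,.0476,.037,-91.7))
E
```

```text
loupe_centre conf 0.69 rect ctr 435.6 48.8 size 36.2 36.5 long az 171.9 mid [436.3  48.4] z [0.0198 0.0278 0.0327] 1766
loupe_centre conf 0.97 rect ctr 435.2 50.6 size 36.2 36.1 long az 87.0 mid [434.4  50.2] z [0.0173 0.0272 0.0325] 326
from [0.4357 0.0479 0.1278] -91.78 clock 12.1 q7 -84
(0.4348, 0.0476, 0.037, -91.7) [-0.005, 0.002, 0.568] -0.001 2
(0.4348, 0.0476, 0.037, -91.7) [-0.005, 0.002, 0.568] -0.001 2
```

Emit:
{"fn": "jog_arm", "kwargs": {
  "steps": [
    [[0,0,0.4],0],
    [[0,0,0.8],0],
    [[0,0,0.8],0]
  ]
}}

```text
clock: 12.32
position: [0.4318, 0.0474, 0.0601]
orientation: [[0.999, -0.031, -0.009], [-0.031, -1.0, -0.003], [-0.009, 0.003, -1.0]]
force: [-0.4, -0.7, 0.0]
gripper_width: 0.0626
gripper_force: 0.0
```

Emit:
{"fn": "jog_arm", "kwargs": {
  "steps": [
    [[0,0,0.2],0],
    [[0,0,0.355],0],
    [[0,0,0.355],0],
    [[0,0,0.355],0]
  ]
}}

```text
clock: 12.65
position: [0.4352, 0.0475, 0.0361]
orientation: [[0.999, -0.032, 0.0], [-0.032, -0.999, -0.0], [0.0, 0.0, -1.0]]
force: [0.1, -0.7, -1.0]
gripper_width: 0.0627
gripper_force: 0.0
```

Emit:
{"fn": "jog_arm", "kwargs": {
  "steps": [
    [[0,0,0],0],
    [[0,0,0],0],
    [[0,0,0],0],
    [[0,0,0],0],
    [[0,0,0],0],
    [[0,0,0],0],
    [[0,0,0],0],
    [[0,0,0],0]
  ],
  "fingers": 25,
  "force": 12
}}

```text
clock: 13.32
position: [0.435, 0.0477, 0.0358]
orientation: [[0.999, -0.032, 0.0], [-0.032, -0.999, 0.001], [0.0, -0.001, -1.0]]
force: [-0.9, 1.0, 4.8]
gripper_width: 0.0367
gripper_force: 12.2
```

Emit:
{"fn": "jog_arm", "kwargs": {
  "steps": [
    [[0,0,-0.1],0],
    [[0,0,-0.2],0],
    [[0,0,-0.4],0],
    [[0,0,-0.6],0],
    [[0,0,-0.8],0],
    [[0,0,-0.8],0]
  ]
}}

```text
clock: 13.82
position: [0.4365, 0.0477, 0.1021]
orientation: [[0.999, -0.032, 0.005], [-0.032, -0.999, 0.002], [0.005, -0.002, -1.0]]
force: [0.2, 0.2, -0.4]
gripper_width: 0.0367
gripper_force: 11.9
```

```bash
python3 - <<'E'
from h import *
f,W,s=wrist(); cv2.imwrite("pics/w6.png",f["color"]); print(s["position"],s["gripper_width"],s["force"])
f=optics.grab_frame("scene");W=cloud(f);meas(f,W,"loupe_centre",.03,.12); cv2.imwrite("pics/s6.png",cv2.resize(f["color"][160:300,200:400],None,fx=3,fy=3))
plan((.574,.0445,.102,-91.7),(.574,.0445,.047,-91.7))
E
```

```text
[0.43651496 0.04768808 0.10205497] 0.03668023153104804 [ 0.15854234  0.21954565 -0.38001411]
loupe_centre conf 0.67 rect ctr 432.5 52.0 size 33.4 51.4 long az 95.4 mid [432.2  51.6] z [0.0688 0.0885 0.1001] 460
from [0.4344 0.0478 0.0995] -91.8 clock 14.0 q7 -80
(0.574, 0.0445, 0.102, -91.7) [0.873, -0.007, -0.016] -0.001 2
(0.574, 0.0445, 0.102, -91.7) [0.873, -0.006, -0.016] -0.001 2
(0.574, 0.0445, 0.047, -91.7) [0.0, -0.0, 0.687] -0.0 2
```

View pics/s6.png

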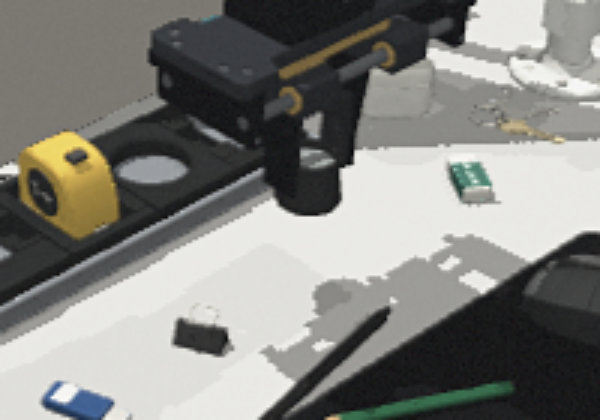

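Emit:
{"fn": "jog_arm", "kwargs": {
  "steps": [
    [[0.3,0,0],0],
    [[0.7,0,0],0],
    [[0.87,0,0],0]
  ]
}}

```text
clock: 14.22
position: [0.5074, 0.0455, 0.0991]
orientation: [[1.0, -0.031, 0.002], [-0.031, -1.0, -0.001], [0.002, 0.001, -1.0]]
force: [0.1, -0.3, 0.0]
gripper_width: 0.0364
gripper_force: 11.9
```

Emit:
{"fn": "jog_arm", "kwargs": {
  "steps": [
    [[0.3,0,0],0],
    [[0.7,-0.01,0],0],
    [[0.88,-0.01,0],0],
    [[0.88,-0.01,0],0],
    [[0.88,-0.01,0],0],
    [[0.88,-0.01,0],0]
  ]
}}

```text
clock: 14.72
position: [0.5728, 0.0437, 0.0984]
orientation: [[0.999, -0.032, -0.003], [-0.032, -0.999, -0.0], [-0.003, 0.0, -1.0]]
force: [0.4, -0.1, -1.2]
gripper_width: 0.0367
gripper_force: 11.9
```

```bash
python3 - <<'E'
from h import *
f,W,s=wrist(); cv2.imwrite("pics/w7.png",f["color"])
plan((.574,.0445,.047,-91.7))
E
```

```text
from [0.5729 0.0438 0.0987] -91.86 clock 14.8 q7 -75
(0.574, 0.0445, 0.047, -91.7) [0.013, -0.009, 0.646] -0.003 2
```

View pics/w7.png

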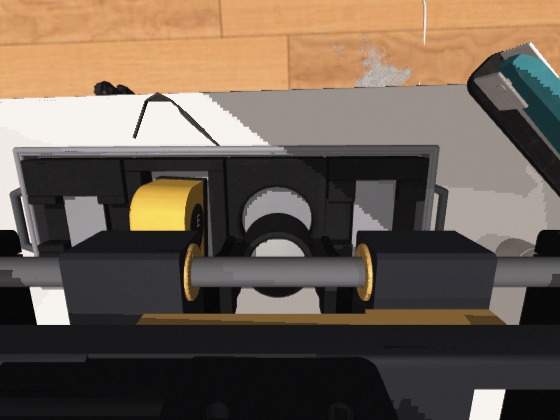

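Emit:
{"fn": "jog_arm", "kwargs": {
  "steps": [
    [[0.015,-0.008,0.2],0],
    [[0.015,-0.008,0.45],0],
    [[0.015,-0.008,0.58],0],
    [[0.015,-0.008,0.63],0],
    [[0.015,-0.008,0.66],0],
    [[0.015,-0.008,0.66],0]
  ]
}}

```text
clock: 15.27
position: [0.5752, 0.0444, 0.0472]
orientation: [[0.999, -0.032, -0.001], [-0.032, -0.999, 0.001], [-0.001, -0.001, -1.0]]
force: [1.6, 0.3, -0.3]
gripper_width: 0.0364
gripper_force: 11.9
```

Emit:
{"fn": "jog_arm", "kwargs": {
  "steps": [
    [[0,0,0],0],
    [[0,0,0],0],
    [[0,0,0],0],
    [[0,0,0],0]
  ],
  "fingers": 62
}}

```text
clock: 15.6
position: [0.5762, 0.0446, 0.047]
orientation: [[0.999, -0.032, 0.001], [-0.032, -0.999, 0.0], [0.001, -0.0, -1.0]]
force: [0.5, -0.8, 0.5]
gripper_width: 0.0517
gripper_force: 0.0
```

Emit:
{"fn": "jog_arm", "kwargs": {
  "steps": [
    [[0,0,-0.2],0],
    [[0,0,-0.6],0],
    [[0,0,-1],0],
    [[0,0,-1],0]
  ]
}}

```text
clock: 15.93
position: [0.5799, 0.0439, 0.1323]
orientation: [[0.999, -0.033, 0.011], [-0.033, -0.999, 0.002], [0.01, -0.002, -1.0]]
force: [1.2, 0.4, 0.2]
gripper_width: 0.0537
gripper_force: 0.0
```

```bash
python3 - <<'E'
from h import *
f=optics.grab_frame("scene");W=cloud(f);meas(f,W,"loupe_centre",.027,.06);meas(f,W,"usb_stick_centre",.004,.015)
p=W.reshape(-1,3);p=p[(abs(p[:,0]-.574)<.035)&(abs(p[:,1]-.044)<.03)&(p[:,2]>.028)&(p[:,2]<.08)]; print(np.round(np.percentile(p,[3,50,97],axis=0),4))
plan((.441,.218,.128,-72),(.441,.218,.021,-72))
E
```

```text
loupe_centre conf 0.79 rect ctr 578.9 46.0 size 40.7 73.9 long az 148.5 mid [571.7  47.2] z [0.0276 0.0382 0.0436] 272
usb_stick_centre conf 0.51 rect ctr 441.5 219.4 size 50.0 19.2 long az 20.6 mid [441.1 220.2] z [0.0051 0.0084 0.0102] 256
[[0.5582 0.0294 0.0286]
 [0.5728 0.0482 0.0386]
 [0.5917 0.0626 0.0441]]
from [0.5757 0.0449 0.1267] -91.81 clock 16.1 q7 -77
(0.441, 0.218, 0.128, -72) [-0.584, -0.703, -0.005] -0.147 2
(0.441, 0.218, 0.128, -72) [-0.499, -0.766, -0.005] -0.147 2
(0.441, 0.218, 0.128, -72) [-0.408, -0.818, -0.005] -0.147 2
(0.441, 0.218, 0.021, -72) [0.0, 0.0, 0.669] 0.0 2
(0.441, 0.218, 0.021, -72) [0.0, 0.0, 0.669] 0.0 2
```

```bash
python3 - <<'E'
from h import *
P=np.vstack([cloud(optics.grab_frame(n)).reshape(-1,3) for n in("top","scene")])
P=P[(P[:,2]>.05)&(P[:,2]<.3)&(P[:,1]>.22)&(P[:,1]<.6)]
for x in np.arange(.3,.7,.04):
    k=P[(P[:,0]>=x)&(P[:,0]<x+.04)]
    if len(k)>3: print(round(x,2),len(k),"ymin",np.sort(k[:,1])[:3].round(3),"z",k[:,2].min().round(2),k[:,2].max().round(2))
E
```

```text
0.38 1575 ymin [0.36  0.36  0.361] z 0.05 0.22
0.42 7063 ymin [0.353 0.354 0.355] z 0.05 0.25
0.46 6883 ymin [0.367 0.368 0.368] z 0.05 0.25
0.5 6214 ymin [0.392 0.393 0.393] z 0.05 0.25
0.54 3942 ymin [0.422 0.422 0.423] z 0.05 0.25
0.58 277 ymin [0.46  0.461 0.461] z 0.05 0.25
0.62 131 ymin [0.51  0.511 0.511] z 0.05 0.1
```

Emit:
{"fn": "jog_arm", "kwargs": {
  "steps": [
    [[-0.3,-0.35,0],-0.07],
    [[-0.58,-0.7,0],-0.15],
    [[-0.58,-0.7,0],-0.15]
  ],
  "fingers": 50
}}

```text
clock: 16.43
position: [0.5262, 0.1081, 0.1243]
orientation: [[0.995, 0.096, -0.009], [0.096, -0.995, 0.003], [-0.008, -0.004, -1.0]]
force: [-0.4, 0.6, -0.5]
gripper_width: 0.0455
gripper_force: 0.0
```

Emit:
{"fn": "jog_arm", "kwargs": {
  "steps": [
    [[-0.25,-0.38,0],-0.07],
    [[-0.5,-0.77,0],-0.15],
    [[-0.5,-0.77,0],-0.15]
  ]
}}

```text
clock: 16.68
position: [0.4808, 0.1659, 0.1247]
orientation: [[0.977, 0.213, -0.008], [0.213, -0.977, 0.002], [-0.007, -0.003, -1.0]]
force: [-0.5, 0.5, -0.8]
gripper_width: 0.0432
gripper_force: 0.0
```

Emit:
{"fn": "jog_arm", "kwargs": {
  "steps": [
    [[-0.2,-0.4,0],-0.07],
    [[-0.4,-0.7,0],-0.15],
    [[-0.41,-0.82,0],-0.15],
    [[-0.41,-0.82,0],-0.15],
    [[-0.41,-0.82,0],-0.15],
    [[-0.41,-0.82,0],-0.15]
  ]
}}

```text
clock: 17.18
position: [0.4417, 0.2162, 0.1265]
orientation: [[0.95, 0.314, 0.0], [0.314, -0.95, -0.001], [0.0, 0.001, -1.0]]
force: [0.5, -0.4, 0.8]
gripper_width: 0.0434
gripper_force: 0.0
```

```bash
python3 - <<'E'
from h import *
f,W,s=wrist(); cv2.imwrite("pics/w8.png",f["color"]); meas(f,W,"usb_stick_centre",.004,.015)
f=optics.grab_frame("scene");W=cloud(f);meas(f,W,"usb_stick_centre",.004,.015)
plan((.441,.2185,.021,-71.5))
E
```

```text
usb_stick_centre conf 0.67 rect ctr 441.1 218.6 size 50.4 17.2 long az 18.2 mid [441.7 219.6] z [0.0068 0.009  0.0102] 1099
usb_stick_centre conf 0.52 rect ctr 440.9 220.3 size 49.9 19.6 long az 16.8 mid [441.1 220.4] z [0.0048 0.0084 0.0102] 254
from [0.4415 0.2164 0.1267] -71.71 clock 17.4 q7 -84
(0.441, 0.2185, 0.021, -71.5) [0.001, -0.014, 0.661] -0.002 2
(0.441, 0.2185, 0.021, -71.5) [0.001, -0.014, 0.661] -0.002 2
```

View pics/w8.png

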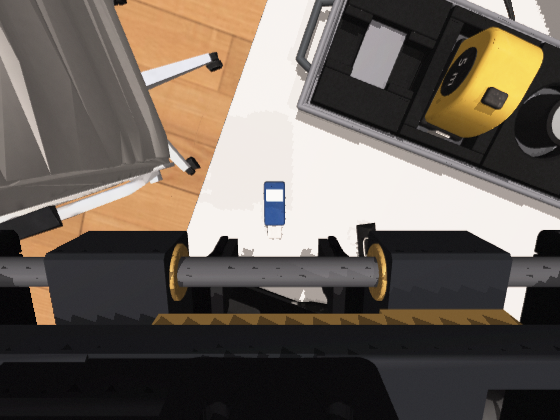

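Emit:
{"fn": "jog_arm", "kwargs": {
  "steps": [
    [[0,-0.03,0.4],0],
    [[0,-0.03,0.8],0],
    [[0,-0.03,0.8],0]
  ]
}}

```text
clock: 17.63
position: [0.437, 0.2179, 0.0587]
orientation: [[0.949, 0.315, -0.008], [0.315, -0.949, -0.005], [-0.009, 0.003, -1.0]]
force: [-0.2, -1.0, -0.0]
gripper_width: 0.0438
gripper_force: 0.0
```

Emit:
{"fn": "jog_arm", "kwargs": {
  "steps": [
    [[0,0,0.15],0],
    [[0,0,0.3],0],
    [[0,0,0.42],0],
    [[0,0,0.5],0],
    [[0,0,0.51],0],
    [[0,0,0.51],0]
  ]
}}

```text
clock: 18.13
position: [0.4402, 0.2197, 0.0219]
orientation: [[0.949, 0.316, -0.0], [0.316, -0.949, 0.0], [-0.0, -0.0, -1.0]]
force: [0.1, 0.7, -0.0]
gripper_width: 0.0434
gripper_force: 0.0
```

Emit:
{"fn": "jog_arm", "kwargs": {
  "steps": [
    [[0,0,0],0],
    [[0,0,0],0],
    [[0,0,0],0],
    [[0,0,0],0],
    [[0,0,0],0],
    [[0,0,0],0],
    [[0,0,0],0]
  ],
  "fingers": 8,
  "force": 12
}}

```text
clock: 18.72
position: [0.4402, 0.2199, 0.0222]
orientation: [[0.949, 0.316, 0.0], [0.316, -0.949, 0.0], [0.0, -0.0, -1.0]]
force: [-0.3, -0.2, 2.6]
gripper_width: 0.0177
gripper_force: 12.0
```

Emit:
{"fn": "jog_arm", "kwargs": {
  "steps": [
    [[0,0,-0.2],0],
    [[0,0,-0.6],0],
    [[0,0,-1],0],
    [[0,0,-1],0],
    [[0,0,-1],0]
  ]
}}

```text
clock: 19.13
position: [0.441, 0.2205, 0.1034]
orientation: [[0.949, 0.316, 0.003], [0.316, -0.949, 0.003], [0.003, -0.002, -1.0]]
force: [0.0, 0.8, -0.7]
gripper_width: 0.0176
gripper_force: 12.0
```

```bash
python3 - <<'E'
from h import *
print(arm.read_state()["gripper_width"])
plan((.572,-.0255,.11,-91.7))
E
```

```text
0.017602368881302535
from [0.441  0.2205 0.1034] -71.56 clock 19.1 q7 -82
(0.572, -0.0255, 0.11, -91.7) [0.145, 0.859, -0.021] 0.112 2
(0.572, -0.0255, 0.11, -91.7) [0.22, 0.843, -0.021] 0.112 2
(0.572, -0.0255, 0.11, -91.7) [0.293, 0.82, -0.021] 0.112 2
(0.572, -0.0255, 0.11, -91.7) [0.364, 0.791, -0.021] 0.112 2
```

Emit:
{"fn": "jog_arm", "kwargs": {
  "steps": [
    [[0.07,0.43,-0.02],0.05],
    [[0.14,0.86,-0.02],0.11],
    [[0.14,0.86,-0.02],0.11]
  ]
}}

```text
clock: 19.38
position: [0.4746, 0.1517, 0.1033]
orientation: [[0.975, 0.223, 0.002], [0.223, -0.975, -0.004], [0.001, 0.004, -1.0]]
force: [1.7, -1.3, 0.2]
gripper_width: 0.0174
gripper_force: 12.0
```

Emit:
{"fn": "jog_arm", "kwargs": {
  "steps": [
    [[0.11,0.43,-0.02],0.05],
    [[0.22,0.84,-0.02],0.11],
    [[0.22,0.84,-0.02],0.11]
  ]
}}

```text
clock: 19.63
position: [0.5074, 0.09, 0.1049]
orientation: [[0.99, 0.138, 0.002], [0.138, -0.99, -0.004], [0.002, 0.005, -1.0]]
force: [-0.1, 0.6, 0.4]
gripper_width: 0.018
gripper_force: 12.0
```

Emit:
{"fn": "jog_arm", "kwargs": {
  "steps": [
    [[0.15,0.41,-0.02],0.05],
    [[0.29,0.82,-0.02],0.11],
    [[0.29,0.82,-0.02],0.11]
  ]
}}

```text
clock: 19.88
position: [0.5399, 0.0282, 0.1066]
orientation: [[0.999, 0.052, 0.003], [0.052, -0.999, -0.005], [0.002, 0.005, -1.0]]
force: [0.4, -1.4, 0.2]
gripper_width: 0.0177
gripper_force: 12.0
```

Emit:
{"fn": "jog_arm", "kwargs": {
  "steps": [
    [[0.18,0.4,-0.02],0.05],
    [[0.36,0.75,-0.02],0.11],
    [[0.36,0.79,-0.02],0.11],
    [[0.36,0.79,-0.02],0.11],
    [[0.36,0.79,-0.02],0.11],
    [[0.36,0.79,-0.02],0.11]
  ]
}}

```text
clock: 20.38
position: [0.5695, -0.0242, 0.1074]
orientation: [[1.0, -0.022, -0.002], [-0.022, -1.0, 0.001], [-0.002, -0.001, -1.0]]
force: [-0.9, 0.8, 0.4]
gripper_width: 0.0178
gripper_force: 12.0
```

```bash
python3 - <<'E'
from h import *
f,W,s=wrist(); cv2.imwrite("pics/w9.png",f["color"]); print(s["gripper_width"])
# pocket position from this view: bright floor
g=f["color"].min(-1).astype(float)
k=(W[...,2]>.016)&(W[...,2]<.0215)&(g>60)&(abs(W[...,0]-.572)<.045)&(abs(W[...,1]+.0255)<.025)
p=W[k];print(len(p),np.round(np.percentile(p[:,:2],[2,98],axis=0),4))
plan((.572,-.0255,.0415,-91.7))
E
```

```text
0.01780320209795326
1382 [[ 0.5635 -0.04  ]
 [ 0.6028 -0.0121]]
from [ 0.5697 -0.0241  0.1076] -91.24 clock 20.4 q7 -68
(0.572, -0.0255, 0.0415, -91.7) [0.029, 0.017, 0.826] 0.01 2
```

View pics/w9.png

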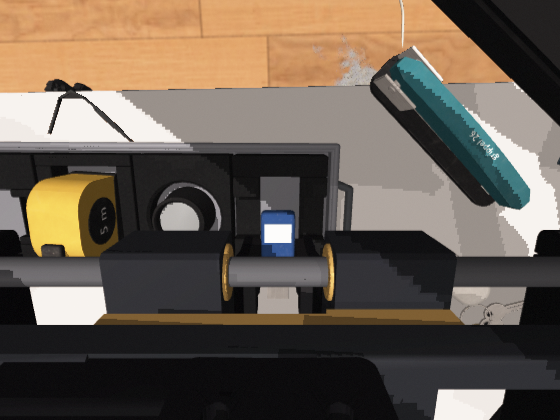

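Emit:
{"fn": "jog_arm", "kwargs": {
  "steps": [
    [[0.03,0.02,0.25],0.01],
    [[0.03,0.02,0.55],0.01],
    [[0.03,0.02,0.75],0.01],
    [[0.03,0.02,0.8],0.01],
    [[0.03,0.02,0.83],0.01],
    [[0.03,0.02,0.83],0.01],
    [[0.03,0.02,0.83],0.01]
  ]
}}

```text
clock: 21.02
position: [0.5737, -0.0273, 0.0428]
orientation: [[1.0, -0.031, 0.002], [-0.031, -1.0, 0.0], [0.002, -0.0, -1.0]]
force: [-0.0, -0.3, -0.2]
gripper_width: 0.018
gripper_force: 12.0
```

Emit:
{"fn": "jog_arm", "kwargs": {
  "steps": [
    [[-0.01,-0.015,0.01],0],
    [[-0.01,-0.015,0.02],0],
    [[-0.01,-0.015,0.025],0],
    [[-0.01,-0.015,0.025],0],
    [[-0.01,-0.015,0.025],0]
  ]
}}

```text
clock: 21.43
position: [0.5727, -0.026, 0.0412]
orientation: [[0.999, -0.032, 0.001], [-0.032, -0.999, 0.001], [0.001, -0.001, -1.0]]
force: [-1.6, 1.1, 7.1]
gripper_width: 0.0178
gripper_force: 12.0
```

Emit:
{"fn": "jog_arm", "kwargs": {
  "steps": [
    [[0,0,0],0],
    [[0,0,0],0],
    [[0,0,0],0],
    [[0,0,0],0]
  ],
  "fingers": 34
}}

```text
clock: 21.77
position: [0.5721, -0.0263, 0.0399]
orientation: [[0.999, -0.032, 0.0], [-0.032, -0.999, -0.0], [0.0, -0.0, -1.0]]
force: [0.5, 0.3, -0.4]
gripper_width: 0.0285
gripper_force: 0.0
```

Emit:
{"fn": "jog_arm", "kwargs": {
  "steps": [
    [[0,0,-0.15],0],
    [[0,0,-0.5],0],
    [[0,0,-0.9],0],
    [[0,0,-1],0],
    [[0,0,-1],0]
  ]
}}

```text
clock: 22.18
position: [0.5741, -0.0267, 0.1231]
orientation: [[0.999, -0.032, 0.006], [-0.032, -0.999, 0.001], [0.006, -0.001, -1.0]]
force: [1.1, -0.1, -0.5]
gripper_width: 0.0297
gripper_force: 0.0
```

```bash
python3 - <<'E'
from h import *
f,W,s=wrist(); cv2.imwrite("pics/w10.png",f["color"]); meas(f,W,"usb_stick_centre",.0225,.035)
plan((.4405,.1305,.125,-65),(.4405,.1305,.022,-65))
E
```

```text
usb_stick_centre conf 0.78 rect ctr 573.4 -26.6 size 17.5 50.0 long az 177.8 mid [573.9 -26.7] z [0.0257 0.028  0.0293] 1295
from [ 0.5718 -0.026   0.1199] -91.81 clock 22.3 q7 -69
(0.4405, 0.1305, 0.125, -65) [-0.567, -0.634, -0.021] -0.199 2
(0.4405, 0.1305, 0.125, -65) [-0.462, -0.715, -0.021] -0.199 2
(0.4405, 0.1305, 0.125, -65) [-0.345, -0.778, -0.021] -0.199 2
(0.4405, 0.1305, 0.022, -65) [0.0, 0.0, 0.644] 0.0 2
(0.4405, 0.1305, 0.022, -65) [0.0, 0.0, 0.644] 0.0 2
```

View pics/w10.png

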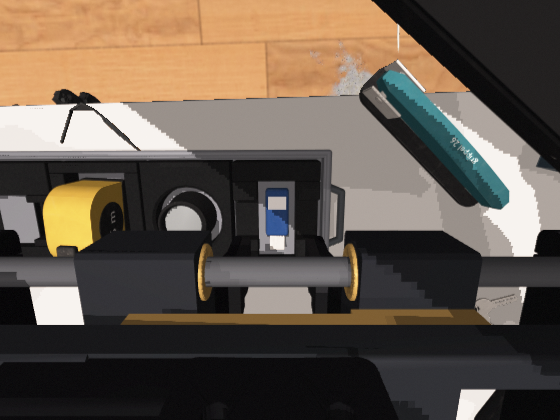

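Emit:
{"fn": "jog_arm", "kwargs": {
  "steps": [
    [[-0.28,-0.32,0],-0.1],
    [[-0.57,-0.63,0],-0.2],
    [[-0.57,-0.63,0],-0.2]
  ],
  "fingers": 42
}}

```text
clock: 22.53
position: [0.5225, 0.0309, 0.1172]
orientation: [[0.991, 0.134, -0.01], [0.134, -0.991, 0.004], [-0.009, -0.005, -1.0]]
force: [-1.2, 0.2, -0.4]
gripper_width: 0.0355
gripper_force: 0.0
```

Emit:
{"fn": "jog_arm", "kwargs": {
  "steps": [
    [[-0.23,-0.36,0],-0.1],
    [[-0.46,-0.71,0],-0.2],
    [[-0.46,-0.71,0],-0.2]
  ]
}}

```text
clock: 22.78
position: [0.4789, 0.0821, 0.1176]
orientation: [[0.958, 0.288, -0.009], [0.288, -0.958, 0.002], [-0.008, -0.005, -1.0]]
force: [-0.2, -0.3, 0.6]
gripper_width: 0.0362
gripper_force: 0.0
```

Emit:
{"fn": "jog_arm", "kwargs": {
  "steps": [
    [[-0.17,-0.39,0],-0.1],
    [[-0.35,-0.75,0],-0.2],
    [[-0.35,-0.78,0],-0.2],
    [[-0.35,-0.78,0],-0.2],
    [[-0.35,-0.78,0],-0.2],
    [[-0.35,-0.78,0],-0.2]
  ]
}}

```text
clock: 23.28
position: [0.4409, 0.1283, 0.1196]
orientation: [[0.906, 0.423, -0.0], [0.423, -0.906, -0.001], [-0.0, 0.001, -1.0]]
force: [-0.7, 0.4, 0.7]
gripper_width: 0.0364
gripper_force: 0.0
```

```bash
python3 - <<'E'
from h import *
f,W,s=wrist(); cv2.imwrite("pics/w11.png",f["color"][150:350,150:400]); meas(f,W,"binder_clip_centre",.006,.016)
f=optics.grab_frame("scene");W=cloud(f);meas(f,W,"binder_clip_centre",.006,.016)
plan((.4405,.1305,.022,-65))
E
```

```text
binder_clip_centre conf 0.96 rect ctr 440.7 131.1 size 30.0 12.4 long az 26.4 mid [440.8 131.5] z [0.0067 0.012  0.015 ] 482
binder_clip_centre conf 0.56 rect ctr 439.7 133.8 size 30.5 12.1 long az 30.4 mid [440.  131.8] z [0.0068 0.0111 0.0147] 102
from [0.4408 0.1285 0.1199] -64.94 clock 23.5 q7 -69
(0.4405, 0.1305, 0.022, -65) [0.004, -0.012, 0.612] 0.001 2
(0.4405, 0.1305, 0.022, -65) [0.004, -0.012, 0.612] 0.001 2
```

View pics/w11.png

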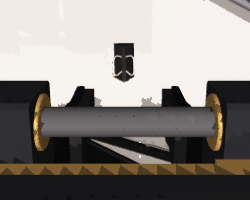

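Emit:
{"fn": "jog_arm", "kwargs": {
  "steps": [
    [[0,-0.03,0.4],0.02],
    [[0,-0.03,0.8],0.02],
    [[0,-0.03,0.8],0.02]
  ]
}}

```text
clock: 23.73
position: [0.4361, 0.1303, 0.0521]
orientation: [[0.912, 0.411, -0.008], [0.411, -0.912, -0.004], [-0.009, 0.001, -1.0]]
force: [-0.3, 1.0, -1.4]
gripper_width: 0.0367
gripper_force: 0.0
```

Emit:
{"fn": "jog_arm", "kwargs": {
  "steps": [
    [[0,0,0.12],0],
    [[0,0,0.24],0],
    [[0,0,0.35],0],
    [[0,0,0.42],0],
    [[0,0,0.42],0],
    [[0,0,0.42],0]
  ]
}}

```text
clock: 24.23
position: [0.4395, 0.1316, 0.0225]
orientation: [[0.912, 0.411, 0.0], [0.411, -0.912, 0.0], [0.0, -0.0, -1.0]]
force: [0.5, 0.9, 0.1]
gripper_width: 0.0365
gripper_force: 0.0
```

Emit:
{"fn": "jog_arm", "kwargs": {
  "steps": [
    [[0,0,0],0],
    [[0,0,0],0],
    [[0,0,0],0],
    [[0,0,0],0],
    [[0,0,0],0],
    [[0,0,0],0],
    [[0,0,0],0]
  ],
  "fingers": 8,
  "force": 12
}}

```text
clock: 24.82
position: [0.4393, 0.1317, 0.0224]
orientation: [[0.912, 0.411, 0.0], [0.411, -0.912, 0.0], [0.0, -0.0, -1.0]]
force: [0.1, -0.5, 1.4]
gripper_width: 0.0123
gripper_force: 10.9
```

Emit:
{"fn": "jog_arm", "kwargs": {
  "steps": [
    [[0,0,-0.2],0],
    [[0,0,-0.6],0],
    [[0,0,-1],0],
    [[0,0,-1],0],
    [[0,0,-1],0]
  ]
}}

```text
clock: 25.23
position: [0.4402, 0.1322, 0.1036]
orientation: [[0.911, 0.412, 0.003], [0.412, -0.911, 0.002], [0.004, -0.001, -1.0]]
force: [0.7, -0.3, -0.2]
gripper_width: 0.0124
gripper_force: 10.7
```

```bash
python3 - <<'E'
from h import *
print(arm.read_state()["gripper_width"])
plan((.5785,.1844,.105,-91.7))
E
```

```text
0.012449511701311443
from [0.4402 0.1322 0.1036] -65.7 clock 25.2 q7 -68
(0.5785, 0.1844, 0.105, -91.7) [0.922, 0.058, -0.008] 0.289 2
(0.5785, 0.1844, 0.105, -91.7) [0.912, -0.151, -0.008] 0.289 2
```

Emit:
{"fn": "jog_arm", "kwargs": {
  "steps": [
    [[0.25,0.01,0],0.1],
    [[0.55,0.03,0],0.2],
    [[0.92,0.06,0],0.29],
    [[0.92,0.06,0],0.29]
  ]
}}

```text
clock: 25.57
position: [0.5127, 0.1596, 0.1015]
orientation: [[0.981, 0.195, 0.004], [0.195, -0.981, -0.001], [0.004, 0.002, -1.0]]
force: [1.0, 0.3, 0.5]
gripper_width: 0.0128
gripper_force: 10.7
```

Emit:
{"fn": "jog_arm", "kwargs": {
  "steps": [
    [[0.25,-0.04,0],0.1],
    [[0.55,-0.1,0],0.2],
    [[0.91,-0.15,0],0.29],
    [[0.91,-0.15,0],0.29],
    [[0.91,-0.15,0],0.29],
    [[0.91,-0.15,0],0.29]
  ]
}}

```text
clock: 26.07
position: [0.5759, 0.1826, 0.1008]
orientation: [[0.999, -0.032, -0.003], [-0.032, -1.0, -0.001], [-0.003, 0.001, -1.0]]
force: [-0.5, -0.2, -0.8]
gripper_width: 0.0125
gripper_force: 10.7
```

```bash
python3 - <<'E'
from h import *
f,W,s=wrist(); print(s["gripper_width"],s["gripper_force"])
a=f["color"][140:340,180:400]
b=optics.grab_frame("scene"); m=b["color"][180:280,130:270]
cv2.imwrite("pics/w12.png",np.hstack([cv2.resize(a,(440,400)),cv2.resize(m,(360,257))[:,:] if 0 else cv2.resize(m,(360,400))]))
g=f["color"].min(-1).astype(float)
k=(W[...,2]>.0145)&(W[...,2]<.0195)&(g>60)&(abs(W[...,0]-.5785)<.035)&(abs(W[...,1]-.1844)<.025)
p=W[k];print(len(p),np.round(np.percentile(p[:,:2],[2,98],axis=0),4))
meas(f,W,"binder_clip_centre",.05,.13)
plan((.5785,.1844,.0395,-91.7))
E
```

```text
0.01250162436577838 10.659108571708202
1325 [[0.5675 0.17  ]
 [0.5975 0.1978]]
binder_clip_centre conf 0.98 rect ctr 584.5 182.3 size 18.2 16.0 long az 88.4 mid [584.9 182.1] z [0.0805 0.0882 0.0967] 897
from [0.5762 0.1828 0.1019] -91.85 clock 26.2 q7 -87
(0.5785, 0.1844, 0.0395, -91.7) [0.029, -0.021, 0.78] -0.003 2
```

View pics/w12.png

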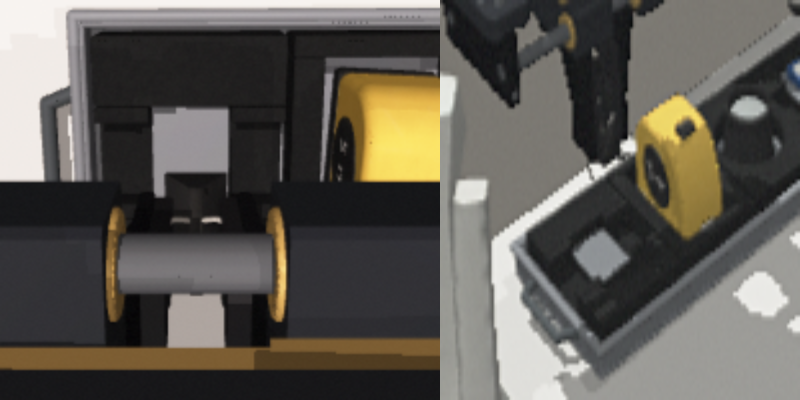

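Emit:
{"fn": "jog_arm", "kwargs": {
  "steps": [
    [[0.01,-0.015,0.25],0],
    [[0.01,-0.015,0.5],0],
    [[0.01,-0.015,0.7],0],
    [[0.01,-0.015,0.74],0],
    [[0.01,-0.015,0.76],0],
    [[0.01,-0.015,0.76],0],
    [[0.01,-0.015,0.76],0]
  ]
}}

```text
clock: 26.8
position: [0.5789, 0.1846, 0.0426]
orientation: [[0.999, -0.032, 0.002], [-0.032, -0.999, 0.001], [0.002, -0.001, -1.0]]
force: [-0.1, 0.7, -0.1]
gripper_width: 0.0123
gripper_force: 10.7
```

Emit:
{"fn": "jog_arm", "kwargs": {
  "steps": [
    [[-0.015,0,0.01],0],
    [[-0.015,0,0.02],0],
    [[-0.015,0,0.03],0],
    [[-0.015,0,0.035],0],
    [[-0.015,0,0.035],0],
    [[-0.015,0,0.035],0]
  ]
}}

```text
clock: 27.3
position: [0.5773, 0.1848, 0.0394]
orientation: [[0.999, -0.032, 0.0], [-0.032, -0.999, 0.001], [0.0, -0.001, -1.0]]
force: [-1.9, -0.0, 5.0]
gripper_width: 0.0123
gripper_force: 12.0
```

Contact on the floor at the expected height; release and retreat.

Emit:
{"fn": "jog_arm", "kwargs": {
  "steps": [
    [[0,0,0],0],
    [[0,0,0],0],
    [[0,0,0],0],
    [[0,0,0],0],
    [[0,0,0],0]
  ],
  "fingers": 33
}}

```text
clock: 27.72
position: [0.5769, 0.1846, 0.0385]
orientation: [[0.999, -0.032, -0.0], [-0.032, -0.999, -0.0], [-0.0, 0.0, -1.0]]
force: [-0.1, -0.6, -0.3]
gripper_width: 0.0278
gripper_force: 0.0
```

Emit:
{"fn": "jog_arm", "kwargs": {
  "steps": [
    [[0,0,-0.15],0],
    [[0,0,-0.4],0],
    [[0,0,-0.8],0],
    [[0,0,-1],0],
    [[0,0,-1],0]
  ]
}}

```text
clock: 28.13
position: [0.5799, 0.1848, 0.1234]
orientation: [[0.999, -0.032, 0.008], [-0.032, -0.999, 0.003], [0.007, -0.003, -1.0]]
force: [0.9, 0.1, -0.5]
gripper_width: 0.0287
gripper_force: 0.0
```

Emit:
{"fn": "jog_arm", "kwargs": {
  "steps": [
    [[-0.3,0,-0.3],0],
    [[-0.6,0,-0.6],0],
    [[-1,0,-1],0],
    [[-1,0,-1],0],
    [[-1,0,-1],0],
    [[-1,0,-1],0]
  ]
}}

```text
clock: 28.63
position: [0.497, 0.1875, 0.1985]
orientation: [[1.0, -0.031, 0.0], [-0.031, -1.0, 0.001], [0.0, -0.001, -1.0]]
force: [0.1, -0.6, -0.5]
gripper_width: 0.0287
gripper_force: 0.0
```

```bash
python3 - <<'E'
from h import *
f,W,s=wrist(); print(s["clock"],s["position"])
meas(f,W,"binder_clip_centre",.026,.045);meas(f,W,"tape_measure_centre",.04,.08);meas(f,W,"loupe_centre",.028,.05);meas(f,W,"usb_stick_centre",.0255,.035)
cv2.imwrite("pics/w13.png",cv2.resize(f["color"][:250,130:430],(720,600)))
f=optics.grab_frame("top");W=cloud(f);meas(f,W,"eraser_centre",.004,.015);meas(f,W,"earbud_case_centre",.02,.05)
E
```

```text
28.6333 [0.49703771 0.1874732  0.19854685]
binder_clip_centre conf 0.88 rect ctr 578.2 184.4 size 16.6 29.4 long az 178.6 mid [578.  184.4] z [0.0266 0.0309 0.0388] 356
tape_measure_centre conf 0.69 rect ctr 577.9 115.6 size 35.3 59.8 long az 176.2 mid [577.6 116.1] z [0.046  0.0621 0.0664] 3033
loupe_centre conf 0.59 rect ctr 575.8 44.7 size 36.4 35.8 long az 79.8 mid [575.7  45.4] z [0.0312 0.0387 0.0435] 1539
usb_stick_centre conf 0.63 rect ctr 573.2 -25.4 size 19.3 49.5 long az 178.5 mid [573.3 -25.7] z [0.026  0.0278 0.0293] 951
eraser_centre conf 0.52 rect ctr 430.4 -116.3 size 20.7 44.6 long az 144.1 mid [ 430. -116.] z [0.0092 0.012  0.0144] 242
earbud_case_centre conf 0.94 rect ctr 527.8 -155.3 size 56.9 26.1 long az 51.8 mid [ 526.4 -154.4] z [0.0267 0.04   0.0432] 428
```

View pics/w13.png

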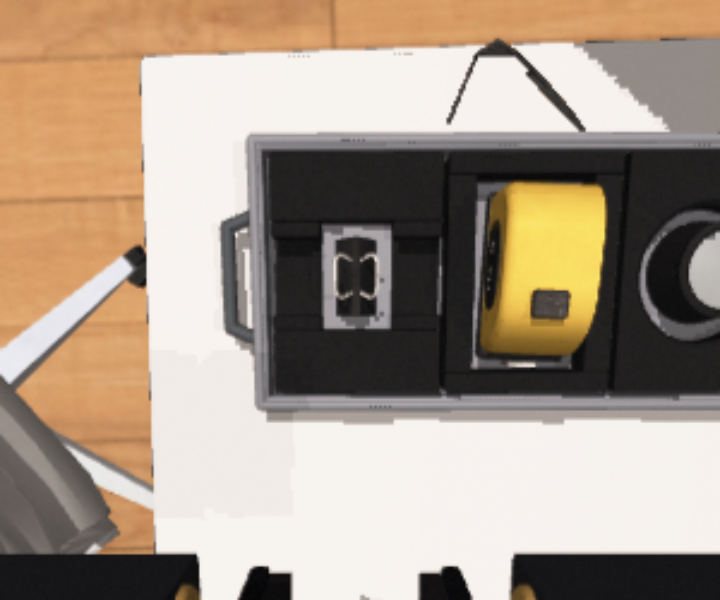

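The clip lies centred in its pocket at (357,277) and the tape stands in its own at (545,270). The measured heights show all four pieces seated on their floors, and the eraser and earbud case have not moved.

```bash
python3 -c "
from rig import arm
print(arm.hand_in())"
```

```text
the job is handed in; nothing more can be done
None
```

The tape measure, loupe, USB stick and binder clip are each seated on the floor of their own pocket, the eraser and earbud case were left untouched, and I handed the job in at about 29 s on the robot's clock.

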